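# Put the spare breaker away and latch the sliding door of the spares case

### The job

Lower the spare circuit breaker with the orange toggle into the empty middle bay of the grey spares case, toggle up and right down on the floor of the bay, without dropping it. Then slide the case's top door shut without slamming it, pushing it up to the frame against its buffers until the latch bolt snaps up and holds it, but do not force it hard against the frame. Leave the other things on the bench where they are.

Things in the scene. Friction and masses are not known exactly. Their poses are not given: they have to be found in the camera images.
- breaker: the breaker to put away: black block 76 long (its x) x 25 wide (its y) x 44 high with a raised middle (40 mm long) up to 52 and an orange toggle up to 60; 130 g. Origin: centre of the underside, z up. It stands on the bench, toggle up. Either way round in the bay will do.
- case: low grey steel case fixed to the bench, 224 (x) x 500 (y) x 83 mm high, open on top at its +y half; a fixed panel 64 mm up covers the rest. Origin: centre of the underside, z up. The door runs along y in aluminium tracks on both long sides (tops 83 mm up) and closes towards +y.
- bay (a point): centre of the floor of the empty pocket of the black rack in the case, 4 mm above the bench, 188 mm to the +y of the case's origin; axes as the case's. The rack (18 mm tall) has 3 pockets 31 (x) x 82 (y) mm at case x = -60, 0, +60 mm; this is the middle one. The breaker stands in it with its length along y, 3 mm play each side.
- door (a joint): sliding top door, grey plate 205 x 228 x 4 mm, about 0.6 kg, top 74 mm above the bench. In m: 0 = shut and held by the latch, growing as it opens (to the case's -y), up to 0.215; starts 0.15 to 0.21. Track friction 2.5 N + 12 N per m/s. The last few mm take some 12 to 15 N; the frame stops it dead at -0.002. Let go before the latch holds, it springs back 5 to 18 mm.
- door_bar (a point): centre of the door's bow handle: round steel bar, 12 mm thick, 100 mm long, lying across the track (along the case's x), its axis 30 mm above the door plate (104 mm above the bench) on a post at each end. When shut it is 80 mm to the +y of the case's origin. Axes as the case's.
- door_edge (a point): top of the door's leading edge, in the middle; when shut it is 240 mm to the +y of the case's origin. A slotted steel strike, 28 mm wide, sticks out 41 mm beyond it: it rides over a sprung latch bolt (5 mm brass pin, in the dark housing beyond the frame) over the last 24 mm, and the bolt snaps up in the slot when the door is home at 0; the push eases a little there.
- jamb: aluminium closing edge of the frame at the +y end of the opening (face 242 mm to the +y of the case's origin, top 80 mm above the bench; this entry's own origin is the case's). In it are two sprung rubber buffers, 150 mm apart; they meet the door 6 mm before shut and push back 9 N at once, then 0.5 N more per mm. The edge is thin: more than 10 N of the door against it bends it.
- spare_near: spare breaker like the other but with a white toggle, in the pocket nearer the robot (case x = -60 mm). Origin: centre of underside.
- spare_far: spare breaker with a white toggle, in the pocket at case x = +60 mm. Origin: centre of underside.
- plant: cutting in a clear glass vase, vase 68 mm wide, 95 high, leaves to 210. Origin: centre of the underside.
- clamp: orange and black bar clamp lying flat, 200 x 175 x 17 mm. Origin: underside, middle of the bar.
- screwdriver: screwdriver with a yellow handle lying on the bench along its x, about 200 mm. Origin: underside.
- torch: black torch lying on the bench along its x, 130 mm long, 36 thick. Origin: underside, middle.
- night_light: white plug-in night light lying flat, 95 x 52 x 35 mm. Origin: centre of the underside.

How it is judged:
On the way, in this order (a step that is already met when the one before it is completed fails the run):
1. the breaker stands down in the middle bay, let go (horizontal distance between breaker and bay below 0.008 m and z of breaker in the frame of bay below 0.006 m and angle between breaker's own z axis and vertical below 0.12 rad and contact force between the fingers and breaker below 0.1 N), for 0.2 s.
2. the door is shut and latched (value of joint door below 0.002 m), for 0.2 s.
At the end, for the whole second after the job is handed in: The breaker stands upright on the floor of the middle bay (within 8 mm sideways, 6 mm of the floor, 7 degrees), and the door is shut within 2 mm of its latched place, held by its latch, everything at rest and let go (horizontal distance between breaker and bay below 0.008 m and z of breaker in the frame of bay below 0.006 m and angle between breaker's own z axis and vertical below 0.12 rad and value of joint door below 0.002 m and linear speed of breaker below 0.02 m/s); the robot touches nothing.
It fails at once if the door slams (faster than 0.3 m/s towards shut) (velocity of joint door below -0.3 m/s).
It fails at once if the frame's closing edge is pressed with more than 10 N (contact force between jamb and anything else above 10 N).
It fails at once if the breaker is dropped (falls freely faster than 0.6 m/s) (linear speed of breaker above 0.6 m/s and contact force between the fingers and breaker below 0.1 N).
It fails at once if a bystander is moved more than 30 mm (distance of any of spare_near, spare_far, plant, clamp, screwdriver, torch, night_light from where it was at the start of the episode above 0.03 m).
It also fails if it takes over 64 s, if anything falls off the work surface, if the arm or the gripper's body presses on something with over 40 N, if the wrist force passes 120 N, or if a joint passes its speed limit or range.

### The arm

A 7-joint arm with a two-finger parallel gripper is mounted at the origin on the work surface. World frame = base frame: x ahead of the robot, y to its left, z up, the work surface at z = 0. Lengths are in m, angles in rad, forces in N, time in s.
With the tool pointing down it reaches from about 0.425 to 0.925 m from the base axis. Payload 6.8 kg.
Tool frame: the origin (TCP) lies where the fingers leave the gripper's body, on its centre line; the fingertips stand 73 mm ahead of it and the grasp point (between the pads) lies 54 mm ahead of it; z points along the fingers, y is the line along which they close (so a half turn about z gives the same grasp; the last joint's range is limited). The gripper opens to 85 mm and grips with 20 to 120 N. Pads are 22 mm wide; open, the fingers measure 114 mm over their backs; the gripper's body (76 mm by 85 mm) begins 54 mm behind the grasp point. The pads swing forward as they close: fully open they stand 13 mm farther back than shut.
Start: joints at [1.06, 0.477, 0.022, 1.555, -0.011, 1.109, -0.083], TCP at [0.265, -0.621, 0.304] pointing down, gripper open.
Joint ranges: [-2.96, 2.96], [-0.34, 2.1], [-1.41, 1.46], [0.24, 2.44], [-1.37, 4.51], [0.17, 1.92], [-2.96, 2.96]. Speed limits (rad/s): [2.39, 2.39, 3.14, 3.14, 3.14, 3.14, 3.14].

### API

Orientations are given as a rotation vector (axis times angle).
In Python, from bench import r, camrig, probe_bus gives the robot as it stands (r), with the cameras (camrig) and the readings (probe_bus).
- The arm moves only by the shell command python3 drive.py [OPENING] [FORCE], which reads ROWS from standard input. ROWS is one flat JSON list of numbers that holds 1 to 5 rows one after another, with no inner brackets; each row has 6 numbers: dx, dy, dz in a scale on which 1.0 is 1000 mm, then a rotation vector rx, ry, rz in normalised numbers (1 is pi rad); each row is the pose to reach, as a shift and turn from the pose commanded when the command began, along the tool's axes at that moment; what a row does not reach only later rows make up. A row lasts 1/10 s, in which the tool goes at most 0.05 m and 0.15 rad, less where a joint would pass 70% of its speed; a pose out of reach is approached as far as the arm can. OPENING is the finger opening in m, set as the command begins (- or left out keeps the last). The fingers move at their own pace and stop on an object; FORCE is the grip in N (left out, the last holds). Time passes only in rows, so rows that do not move let the fingers close. It prints the time, the measured TCP pose, the force, the opening and the grip force at its end. A shift or turn number past 1, either way, is cut back to 1. Input that does not fit is refused with a message, and nothing moves.
- probe_bus.get_obs(): the state, without advancing time (a new reading comes with each control period).
- camrig.grab_frame(name): name is "scene" or "side" or "wrist"; returns (picture, depth): 420x560x3 uint8, blue, green, red; 420x560 float32, m along the optical axis (not along the pixel's ray), 0 where there is no reading.
- camrig.camera_info(name): a dict with "camera_matrix" (3x3 intrinsics, pixels), "R" (3x3) and "t" (3): a world point X has camera coordinates R X + t. Camera axes: x right, y down, z forward; pixel columns grow to the right and rows downward; lengths in m; the calibration is good to about 2 mm. A picture is of the moment at which its call begins: read the wrist's pose just before it. camera_info takes no time and is no camera call; for the wrist camera it gives the pose at the moment of the call.
- r.hand_in(): hands the job in; it is judged then, once.
The state is a dict: "clock": time; "joints": joint angles; "qvel": joint speeds; "tau": joint torques, N m; "tcp_pos": TCP position; "orientation": TCP orientation; "contact_force": force on the tool from outside, world axes, zero at the start; "moment": the same for the moment, N m; "grip_width": finger opening in m; "gripper_force": force on a finger pad.
Only numpy, scipy, OpenCV 4.12 (cv2) and the standard library are available. Lean on these libraries where they do the work, as an engineer would, in place of code of your own. Each camera call takes 0.05 s, during which the arm holds its last target. There are 200 camera calls.

## Working session

There is one attempt and no reset: what is moved stays moved. The work goes in short steps, Python scripts to look and compute and a shell command to move; the robot and the scene stay as the last step left them, time stands still between calls to the robot, and variables do not carry over. Pictures are saved under pics/ and viewed, at most 10 in all, crops included, and the job is handed in when it is done.

```bash
ls; mkdir -p pics; python3 - <<'E'
from bench import r, camrig, probe_bus
import cv2,numpy as np
o=probe_bus.get_obs()
for k,v in o.items(): print(k,np.round(v,3))
for n in ("scene","side"):
    p,d=camrig.grab_frame(n); cv2.imwrite(f"pics/{n}0.png",p); np.save(f"pics/{n}0.npy",d)
    c=camrig.camera_info(n); print(n,np.round(c["camera_matrix"],1).tolist(),"pos",np.round(-c["R"].T@c["t"],3),np.round(c["R"],2).tolist())
E
```

```text
bench.py
drive.py
pics
clock 0.0
joints [ 1.06   0.478  0.022  1.556 -0.011  1.109 -0.083]
qvel [-0.002 -0.001  0.002  0.001  0.     0.    -0.001]
tau [-0.0000e+00 -5.9645e+01  1.6070e+00 -2.8119e+01  1.2000e-02  9.0000e-03
  0.0000e+00]
tcp_pos [ 0.264 -0.621  0.303]
orientation [-3.076e+00 -6.280e-01  1.000e-03]
contact_force [ 0.771  0.732 -0.691]
moment [-0.03  -0.026 -0.026]
gripper_force 0.0
grip_width 0.086
scene [[387.8, 0.0, 287.3], [0.0, 387.8, 203.9], [0.0, 0.0, 1.0]] pos [1.353 0.221 0.745] [[-0.27, 0.96, -0.02], [0.57, 0.15, -0.81], [-0.77, -0.23, -0.59]]
side [[446.8, 0.0, 278.2], [0.0, 446.8, 212.2], [0.0, 0.0, 1.0]] pos [-0.146 -1.084  0.984] [[0.86, -0.5, 0.02], [-0.28, -0.51, -0.81], [0.42, 0.7, -0.58]]
```

View pics/scene0.png

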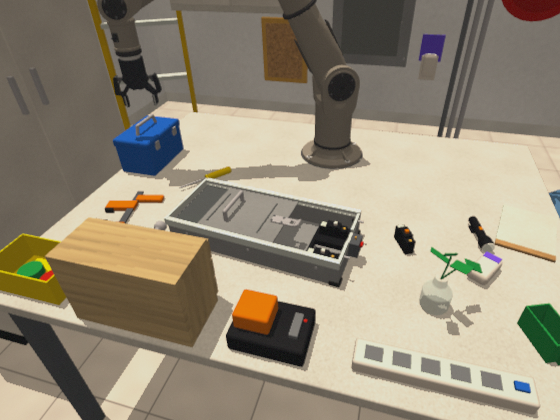

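View pics/side0.png

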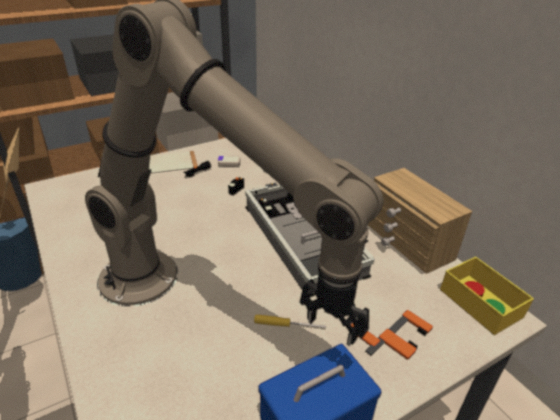

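The scene picture shows the case from (170,215) to (360,225), with the door handle at (233,205), the breaker at (405,238) and the plant at (437,290). The side picture shows the breaker at (236,185). Next I measure coarse positions.

```bash
cat > h.py <<'E'
from bench import r, camrig, probe_bus
import cv2,numpy as np
from scipy.spatial.transform import Rotation as Ro
def ray(c,u,v,z):
    R,t,K=np.array(c["R"]),np.array(c["t"]),np.array(c["camera_matrix"])
    o=-R.T@t; d=R.T@np.linalg.inv(K)@np.array([u,v,1.]); return o+d*(z-o[2])/d[2]
def proj(c,X):
    p=np.array(c["camera_matrix"])@(np.array(c["R"])@np.array(X)+np.array(c["t"])); return p[:2]/p[2]
def cloud(c,d):
    v,u=np.indices(d.shape); K=np.array(c["camera_matrix"])
    P=np.stack([(u-K[0,2])/K[0,0]*d,(v-K[1,2])/K[1,1]*d,d],-1)-np.array(c["t"]); return P@np.array(c["R"])
def totool(target_tcp, yaw=None):
    "shift in tool axes from present pose to the target"
    o=probe_bus.get_obs(); R=Ro.from_rotvec(o["orientation"]); return R.inv().apply(np.array(target_tcp)-o["tcp_pos"])
E
python3 - <<'E'
from h import *
for n,box in (("scene",(380,430,215,260)),("side",(222,250,172,200))):
    p=cv2.imread(f"pics/{n}0.png"); c=camrig.camera_info(n)
    h=cv2.cvtColor(p,cv2.COLOR_BGR2HSV)
    m=cv2.inRange(h,(3,150,110),(22,255,255)); m2=np.zeros_like(m); m2[box[2]:box[3],box[0]:box[1]]=m[box[2]:box[3],box[0]:box[1]]
    v,u=np.nonzero(m2); print(n,len(u),u.mean(),v.mean(),ray(c,u.mean(),v.mean(),.056))
c=camrig.camera_info("scene")
for nm,u,v,z in (("farleft",202,184,.083),("nearleft",170,218,.083),("nearright",333,270,.083),("farright",359,210,.083),("bar",233,204,.104),("plant",437,300,.03),("torch",480,233,.018),("nl",486,267,.02),("sd",218,173,.01)): print(nm,ray(c,u,v,z).round(3))
p=cv2.imread("pics/scene0.png")[170:290,150:430]
cv2.imwrite("pics/crop1.png",cv2.resize(p,None,fx=2.8,fy=2.8,interpolation=cv2.INTER_CUBIC))
E
```

```text
scene 22 407.8181818181818 233.77272727272728 [0.50040414 0.30029714 0.056     ]
side 2 236.5 178.0 [0.48813823 0.30136341 0.056     ]
farleft [ 0.449 -0.331  0.083]
nearleft [ 0.63  -0.341  0.083]
nearright [0.711 0.134 0.083]
farright [0.463 0.162 0.083]
bar [ 0.551 -0.182  0.104]
plant [0.692 0.376 0.03 ]
torch [0.399 0.501 0.018]
nl [0.54 0.5  0.02]
sd [ 0.268 -0.368  0.01 ]
```

View pics/crop1.png

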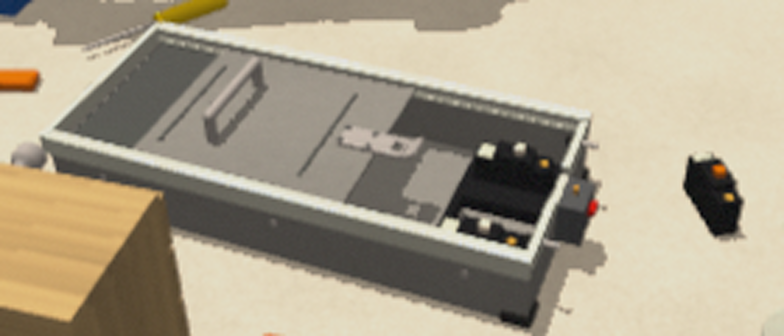

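The crop shows the open pocket at about (505,190), with white-toggle spares on either side. The door's strike is at (380,140), the bar at (235,100) and the breaker at (712,190). I move up over the case so the wrist camera can see it.

```bash
echo '[0.035,-0.032,-0.011,0,0,0,0.07,-0.064,-0.022,0,0,0,0.105,-0.096,-0.033,0,0,0,0.14,-0.128,-0.044,0,0,0,0.175,-0.16,-0.055,0,0,0]' | python3 drive.py 0.085 && echo '[0.035,-0.032,-0.011,0,0,0,0.07,-0.064,-0.022,0,0,0,0.105,-0.096,-0.033,0,0,0,0.14,-0.128,-0.044,0,0,0,0.175,-0.16,-0.055,0,0,0]' | python3 drive.py && echo '[0.035,-0.032,-0.011,0,0,0,0.07,-0.064,-0.022,0,0,0,0.105,-0.096,-0.033,0,0,0,0.105,-0.096,-0.033,0,0,0,0.105,-0.096,-0.033,0,0,0]' | python3 drive.py
python3 - <<'E'
from h import *
c=camrig.camera_info("wrist"); p,d=camrig.grab_frame("wrist"); cv2.imwrite("pics/w1.png",p); np.save("pics/w1.npy",d)
np.savez("pics/w1c.npz",**c); o=probe_bus.get_obs(); print(o["tcp_pos"],o["orientation"]); R=np.array(c["R"]);print(-R.T@c["t"],R.round(2),np.array(c["camera_matrix"]).round(1))
E
```

```text
clock: 0.6
tcp_pos: [0.3632, -0.4032, 0.359]
orientation: [-3.078, -0.628, 0.001]
contact_force: [1.1, -0.3, 0.8]
grip_width: 0.0849
gripper_force: 0.0
clock: 1.1
tcp_pos: [0.4613, -0.1875, 0.4142]
orientation: [3.078, 0.628, -0.0]
contact_force: [1.4, 0.4, -0.2]
grip_width: 0.085
gripper_force: 0.0
clock: 1.6
tcp_pos: [0.5202, -0.0589, 0.4466]
orientation: [-3.077, -0.633, 0.001]
contact_force: [-0.2, -0.4, 0.4]
grip_width: 0.0845
gripper_force: 0.0
[ 0.5197991  -0.06051581  0.44631268] [ 3.07785910e+00  6.28212363e-01 -2.04653967e-03]
[ 0.58438056 -0.03085978  0.51694167] [[ 0.39 -0.92  0.  ]
 [-0.88 -0.38  0.28]
 [-0.26 -0.11 -0.96]] [[311.8   0.  284.3]
 [  0.  311.8 210.9]
 [  0.    0.    1. ]]
```

View pics/w1.png

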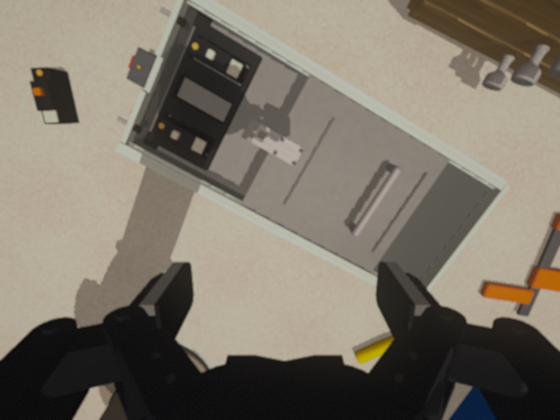

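The wrist picture shows the empty middle pocket at about (205,98) between the two spares, the strike at (280,145), the bar from (355,230) to (392,170), and the breaker at (53,95) with its toggle at (38,90).

```bash
python3 - <<'E'
from h import *
c=dict(np.load("pics/w1c.npz")); d=np.load("pics/w1.npy"); p=cv2.imread("pics/w1.png"); P=cloud(c,d); Z=P[...,2]
V,U=np.indices(d.shape)
b=(d>0)&(Z<.01)&(V<200); print("bench z",np.median(Z[b]))
m=(np.abs(Z-.083)<.006)&(V<300)&(U>110)&(U<515)&(d>0)
n,l,s,_=cv2.connectedComponentsWithStats(m.astype(np.uint8),connectivity=8); print(s[1:][s[1:,4]>100])
k=1+np.argmax(s[1:,4]); m=l==k; print("rail z",np.median(Z[m]))
rc=cv2.minAreaRect(P[m][:,:2].astype(np.float32)); print("case",rc,cv2.boxPoints(rc).round(4).tolist())
# breaker
mb=(U>15)&(U<95)&(V>55)&(V<135)&(d>0)
for lo,hi in((.03,.047),(.047,.056),(.056,.066)):
    q=P[mb&(Z>lo)&(Z<hi)]; print(lo,len(q),q.mean(0), cv2.minAreaRect(q[:,:2].astype(np.float32)))
q=P[mb&(Z>.036)];print(cv2.minAreaRect(q[:,:2].astype(np.float32)))
# bar
m=(Z>.095)&(Z<.115)&(U>330)&(U<420)&(V>150)&(V<250); q=P[m]; print("bar",len(q),q.max(0),cv2.minAreaRect(q[:,:2].astype(np.float32)))
h=cv2.cvtColor(p,cv2.COLOR_BGR2HSV); mo=cv2.inRange(h,(3,150,110),(22,255,255)); mo[:, 80:]=0; mo[:84]=0;mo[100:]=0; v,u=np.nonzero(mo);print("orange",len(u),u.mean(),v.mean(),ray(c,u.mean(),v.mean(),.058))
E
```

```text
bench z 0.00030955989489591155
[[ 155    0   29   57  477]
 [ 191    0  320  291 5126]
 [ 430    0   85   46  473]
 [ 115   89  262  197 3218]
 [ 241  118   62   47 1114]]
rail z 0.0830959266757737
case ((0.6343883275985718, -0.14486104249954224), (0.5211236476898193, 0.18047361075878143), 63.7379035949707) [[0.4381999969482422, -0.3386000096797943], [0.6000000238418579, -0.41850000619888306], [0.8306000232696533, 0.048900000751018524], [0.6687999963760376, 0.12870000302791595]]
0.03 869 [0.48454372 0.29049891 0.04123943] ((0.48182669281959534, 0.29525551199913025), (0.07588738203048706, 0.027279792353510857), 27.2059268951416)
0.047 527 [0.48193492 0.29347085 0.05174758] ((0.48631101846694946, 0.29752880334854126), (0.04979585111141205, 0.02663160301744938), 28.354244232177734)
0.056 71 [0.48650369 0.29700954 0.05929564] ((0.4864397943019867, 0.2974281311035156), (0.009246551431715488, 0.01357272733002901), 23.537250518798828)
((0.4817463755607605, 0.29545336961746216), (0.07584927976131439, 0.026854420080780983), 27.2059268951416)
bar 757 [ 0.59079668 -0.17558304  0.11228756] ((0.5358275771141052, -0.18660739064216614), (0.012207024730741978, 0.11020132154226303), 83.68260192871094)
orange 72 37.22222222222222 91.19444444444444 [0.48552899 0.29737107 0.058     ]
```

```bash
python3 - <<'E'
from h import *
c=dict(np.load("pics/w1c.npz")); d=np.load("pics/w1.npy"); P=cloud(c,d); Z=P[...,2]
V,U=np.indices(d.shape)
m=(np.abs(Z-.083)<.006)&(V<300)&(U>110)&(U<515)&(d>0)
n,l,s,_=cv2.connectedComponentsWithStats(m.astype(np.uint8),connectivity=8)
ks=[k for k in range(1,n) if s[k,4]>3000]
for k in ks:
    q=P[l==k][:,:2]; print(k,[x for x in cv2.minAreaRect(q.astype(np.float32))])
a=np.deg2rad(-6.3)
for a in np.deg2rad([-5.5,-6,-6.3,-7]):
    ex=np.array([np.cos(a),np.sin(a)]); ey=np.array([-np.sin(a),np.cos(a)])
    q=np.vstack([P[l==k][:,:2] for k in ks]); X,Y=q@ex,q@ey
    x=[np.percentile(X,.3),np.percentile(X,99.7)]; y=[np.percentile(Y,.3),np.percentile(Y,99.7)]
    print(np.rad2deg(a),np.diff(x),np.diff(y),"org",ex*np.mean(x)+ey*np.mean(y))
# long lines per rail: dark edge fits via fitLine
for k in ks:
    q=P[l==k][:,:2].astype(np.float32); print(cv2.fitLine(q,cv2.DIST_HUBER,0,.01,.01).ravel())
a=np.deg2rad(-6.3);ex=np.array([np.cos(a),np.sin(a),0]); ey=np.array([-np.sin(a),np.cos(a),0])
# pocket floor: between the spares; spares tops
Bm=(U>120)&(U<270)&(V>20)&(V<190)&(Z>.036)&(Z<.056)&(d>0)
n,l,s,ct=cv2.connectedComponentsWithStats(Bm.astype(np.uint8))
for k in range(1,n):
    if s[k,4]>200:
        q=P[l==k]; print("spare",s[k,4],cv2.minAreaRect(q[:,:2].astype(np.float32)))
Bm=(U>120)&(U<270)&(V>20)&(V<190)&(Z<.010)&(d>0)
n,l,s,ct=cv2.connectedComponentsWithStats(Bm.astype(np.uint8))
for k in range(1,n):
    if s[k,4]>150:
        q=P[l==k]; print("low",s[k],q.mean(0),cv2.minAreaRect(q[:,:2].astype(np.float32)))
E
```

```text
2 [(0.6343883275985718, -0.14486104249954224), (0.5211236476898193, 0.18047361075878143), 63.7379035949707]
7 [(0.48013627529144287, -0.04938092827796936), (0.42809611558914185, 0.09039859473705292), 84.16475677490234]
-5.5 [0.22879288] [0.50706893] org [ 0.54506154 -0.09619785]
-6.000000000000001 [0.22829282] [0.50627352] org [ 0.54476728 -0.09634716]
-6.3 [0.23004994] [0.50593943] org [ 0.54470443 -0.09654916]
-7.0 [0.23519219] [0.50540831] org [ 0.54460593 -0.09702655]
[ 0.11560067  0.9932958   0.63677174 -0.22611809]
[ 0.11759671  0.9930614   0.445101   -0.03244185]
spare 399 ((0.568415641784668, 0.15278050303459167), (0.00198346353136003, 0.15102198719978333), 83.98554992675781)
spare 328 ((0.6251385807991028, 0.10614357888698578), (0.03947005420923233, 0.02510957419872284), 84.69632720947266)
spare 468 ((0.6221172213554382, 0.0741654485464096), (0.04784764349460602, 0.025111554190516472), 84.28751373291016)
spare 707 ((0.5053553581237793, 0.09963884949684143), (0.07609902322292328, 0.025295844301581383), 84.13887786865234)
low [ 121   21   46  100 1991] [5.81462595e-01 2.12330805e-01 4.54015429e-05] ((0.5664927363395691, 0.2172827273607254), (0.06014007702469826, 0.15916530787944794), 86.74823760986328)
low [ 155   21  115  169 4740] [0.54394434 0.02932464 0.00427902] ((0.5598897933959961, 0.05212707072496414), (0.16116878390312195, 0.21292443573474884), 84.26701354980469)
low [148  25  47 106 303] [0.57360344 0.15175357 0.00572483] ((0.5700830221176147, 0.15188917517662048), (0.0032487192656844854, 0.17027923464775085), 84.07599639892578)
low [ 176   76   56   45 1109] [0.56430145 0.09748886 0.0042538 ] ((0.5642223954200745, 0.09640413522720337), (0.08019938319921494, 0.030574243515729904), 84.13495635986328)
low [ 121  153   70   37 1298] [4.07816276e-01 1.48523014e-01 2.41694965e-04] ((0.42290279269218445, 0.13586491346359253), (0.0603976845741272, 0.11649025231599808), 21.991504669189453)
```

The pocket floor measures 80x31 mm at z 4 mm, centred at about (0.564, 0.095), with its length along 84.1°. The breaker measures 76x26 mm at (0.482, 0.2955), with its length along 27°. Both match the given sizes. I move over the breaker and look once from closer.

The rows are not in the units I measure in: turns go in shares of pi rad. I convert before sending: -0.072 rad / 3.1416 = -0.0229.

```bash
echo '[0.012,-0.038,0.022,0,0,0,0.023,-0.076,0.044,0,0,0,0.035,-0.114,0.065,0,0,0,0.046,-0.152,0.087,0,0,0,0.058,-0.19,0.109,0,0,0]' | python3 drive.py && echo '[0.012,-0.038,0.022,0,0,-0.0095,0.023,-0.076,0.044,0,0,-0.0229,0.035,-0.114,0.065,0,0,-0.0229,0.0466,-0.152,0.087,0,0,-0.0229,0.0466,-0.152,0.087,0,0,-0.0229]' | python3 drive.py
cat > br.py <<'E'
from h import *
import sys
o=probe_bus.get_obs(); c=camrig.camera_info("wrist"); p,d=camrig.grab_frame("wrist"); o2=probe_bus.get_obs(); print(o["tcp_pos"],o2["tcp_pos"],o2["orientation"])
P=cloud(c,d); Z=P[...,2]
m=(d>0)&(Z>.02)&(Z<.065)&(np.hypot(P[...,0]-.482,P[...,1]-.2955)<.06)
for lo,hi in((.036,.065),(.036,.047),(.047,.056)):
    q=P[m&(Z>lo)&(Z<hi)]; print(lo,len(q),q[:,2].max(),cv2.minAreaRect(q[:,:2].astype(np.float32)))
h=cv2.cvtColor(p,cv2.COLOR_BGR2HSV); mo=cv2.inRange(h,(3,150,110),(22,255,255)); mm=(mo>0)&m; print("orange",P[mm].mean(0),mm.sum())
cv2.imwrite("pics/w2.png",p)
E
python3 br.py
```

```text
clock: 2.15
tcp_pos: [0.4987, 0.1365, 0.3367]
orientation: [3.078, 0.622, -0.001]
contact_force: [1.1, -0.2, -0.2]
grip_width: 0.085
gripper_force: 0.0
clock: 2.65
tcp_pos: [0.4796, 0.2988, 0.2477]
orientation: [-3.05, -0.747, 0.008]
contact_force: [-0.5, 0.7, 0.2]
grip_width: 0.0852
gripper_force: 0.0
[0.47964168 0.29875376 0.24772635] [0.48109737 0.29613432 0.24882189] [ 3.05192818  0.74268352 -0.00612889]
0.036 2286 0.06187215894965557 ((0.48134586215019226, 0.2961999773979187), (0.07599137723445892, 0.024837154895067215), 26.668689727783203)
0.036 1032 0.04693503181298882 ((0.48130401968955994, 0.2962798476219177), (0.07599559426307678, 0.024596240371465683), 26.593503952026367)
0.047 1110 0.05597077727757386 ((0.4746772348880768, 0.2927423119544983), (0.05515023320913315, 0.02475006878376007), 26.98501205444336)
orange [0.49259756 0.30091188 0.05491816] 204
```

View pics/w2.png

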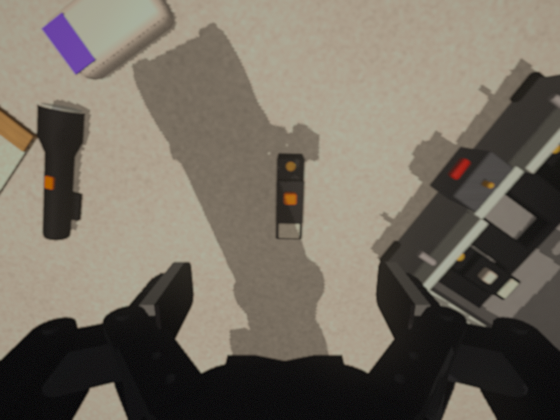

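The wrist picture shows the breaker at (290,197), centred and lined up between the fingers, with its toggle at (290,200). It measures (0.4813, 0.2962) at 26.7°, so the tool is already right. I go down and grip.

```bash
echo '[0,0,0.04,0,0,0,0,0,0.08,0,0,0,0,0,0.12,0,0,0,0,0,0.145,0,0,0,0,0,0.158,0,0,0]' | python3 drive.py 0.06 && echo '[0,0,0,0,0,0,0,0,0,0,0,0,0,0,0,0,0,0,0,0,0,0,0,0,0,0,0,0,0,0]' | python3 drive.py 0.0 40; echo '[0,0,0,0,0,0,0,0,-0.01,0,0,0,0,0,-0.03,0,0,0,0,0,-0.06,0,0,0,0,0,-0.1,0,0,0]' | python3 drive.py
```

```text
clock: 3.2
tcp_pos: [0.4827, 0.292, 0.0908]
orientation: [3.052, 0.733, -0.004]
contact_force: [-0.9, -0.8, 0.2]
grip_width: 0.0597
gripper_force: 0.0
clock: 3.7
tcp_pos: [0.4833, 0.296, 0.0945]
orientation: [-3.053, -0.738, -0.004]
contact_force: [0.8, -1.7, 7.1]
grip_width: 0.0247
gripper_force: 40.8
clock: 4.2
tcp_pos: [0.4812, 0.2951, 0.1933]
orientation: [3.053, 0.739, -0.005]
contact_force: [1.0, 0.2, -1.1]
grip_width: 0.0243
gripper_force: 39.6
```

Gripped: opening 24 mm, 40 N. I carry it over the bay, turning 57°.

To row units: -0.14 rad / 3.1416 = -0.0446.

```bash
echo '[0,0.03,-0.03,0,0,-0.0446,-0.005,0.077,-0.06,0,0,-0.0891,-0.01,0.124,-0.06,0,0,-0.1337,-0.014,0.171,-0.06,0,0,-0.1783,-0.0184,0.2167,-0.06,0,0,-0.2228]' | python3 drive.py && echo '[0,0,0,0,0,-0.0446,0,0,0,0,0,-0.0891,0,0,0,0,0,-0.0942,0,0,0,0,0,-0.0942,0,0,0,0,0,-0.0942]' | python3 drive.py
cat > bay.py <<'E'
from h import *
o=probe_bus.get_obs(); c=camrig.camera_info("wrist"); p,d=camrig.grab_frame("wrist"); o2=probe_bus.get_obs(); print(o2["tcp_pos"],np.rad2deg(2*np.arctan2(o2["orientation"][1],o2["orientation"][0])),o2["orientation"])
R=np.array(c["R"]);print("cam",-R.T@c["t"])
P=cloud(c,d); Z=P[...,2]; cv2.imwrite("pics/w3.png",p); np.save("pics/w3.npy",d); np.savez("pics/w3c.npz",**c)
m=(d>0)&(Z<.010)&(np.hypot(P[...,0]-.564,P[...,1]-.095)<.055)
n,l,s,ct=cv2.connectedComponentsWithStats(m.astype(np.uint8))
for k in range(1,n):
    if s[k,4]>100: q=P[l==k]; print("low",s[k],q.mean(0),cv2.minAreaRect(q[:,:2].astype(np.float32)))
T=o2["tcp_pos"]; m=(d>0)&(np.hypot(P[...,0]-T[0],P[...,1]-T[1])<.05)&(Z>T[2]-.1)&(Z<T[2]-.02)
q=P[m]; print("held",len(q),q.min(0) if len(q) else 0)
E
python3 bay.py
```

```text
clock: 4.7
tcp_pos: [0.5653, 0.093, 0.2542]
orientation: [2.608, 1.749, 0.002]
contact_force: [1.5, 1.0, -1.4]
grip_width: 0.0246
gripper_force: 39.7
clock: 5.2
tcp_pos: [0.5648, 0.095, 0.2531]
orientation: [2.331, 2.105, 0.0]
contact_force: [0.3, -0.8, -2.0]
grip_width: 0.0247
gripper_force: 39.8
[0.56480228 0.09497858 0.25311148] 84.19597273227691 [ 2.33087266e+00  2.10595627e+00 -5.57344948e-05]
cam [0.57124644 0.16533058 0.3235149 ]
low [ 269  153   32   34 1030] [0.56637204 0.11737447 0.00429864] ((0.566301167011261, 0.11705757677555084), (0.03450150042772293, 0.03110269270837307), 84.17870330810547)
held 15109 [0.51803007 0.05888317 0.15886061]
```

View pics/w3.png

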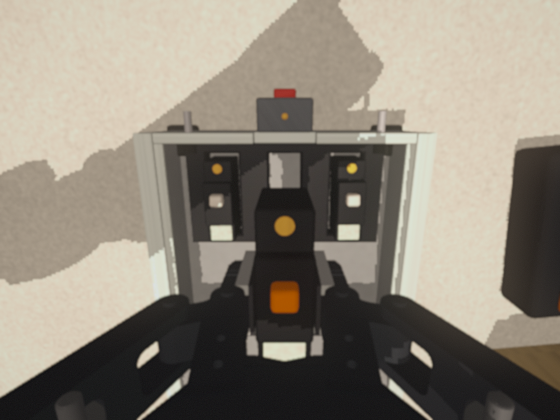

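The wrist picture shows the empty pocket's far end at (285,168) in line with the held breaker (front face at (285,205), toggle at (285,297)). The fingers are clear of the spares at (220,195) and (348,195). Next I measure the held breaker against the tool.

```bash
python3 - <<'E'
from h import *
c=dict(np.load("pics/w3c.npz")); d=np.load("pics/w3.npy"); P=cloud(c,d)
o=probe_bus.get_obs(); T=o["tcp_pos"]; Q=Ro.from_rotvec(o["orientation"]).inv().apply((P-T).reshape(-1,3)).reshape(P.shape)
V,U=np.indices(d.shape)
f=(d>0)&(U>262)&(U<308)&(V>192)&(V<246)&(Q[...,2]<.12)
q=Q[f]; print("front: x",np.percentile(q[:,0],[1,50,99]),"z",np.percentile(q[:,2],[1,50,99]))
face=q[q[:,0]>.034]; print("face fit x=a+bz",np.polyfit(face[:,2],face[:,0],1),face[:,2].min(),face[:,2].max(),len(face))
top=q[(q[:,2]<.056)&(q[:,0]>.018)]; print("top fit z=a+bx",np.polyfit(top[:,0],top[:,2],1),len(top))
g=Q[(d>0)&(U>240)&(U<330)&(V>192)&(V<250)]; g=g[(g[:,0]>.024)&(g[:,2]<.1)]; print("y",np.percentile(g[:,1],[1,99]))
bay=np.array([.5640,.0949,0]); print("tool->bay",Ro.from_rotvec(o["orientation"]).inv().apply(bay-T))
E
```

```text
front: x [0.0209835  0.03238437 0.0370529 ] z [0.04830783 0.050484   0.07768721]
face fit x=a+bz [0.04722445 0.03352271] 0.04829095635224872 0.07918348784524722 1010
top fit z=a+bx [0.08414849 0.0478638 ] 1839
y [-0.01278496  0.01129678]
tool->bay [-1.09833022e-04 -8.31581455e-04  2.53111376e-01]
```

The held breaker sits square in the hand, about 1.5 mm back along tool x, with its base 94.5 mm below the TCP. I lower it in stages.

```bash
echo '[0.001,0,0.03,0,0,0,0.001,0,0.06,0,0,0,0.001,0,0.09,0,0,0,0.001,0,0.11,0,0,0,0.001,0,0.12,0,0,0]' | python3 drive.py && echo '[0,0,0.008,0,0,0,0,0,0.016,0,0,0,0,0,0.023,0,0,0,0,0,0.028,0,0,0,0,0,0.028,0,0,0]' | python3 drive.py; python3 -c "
from h import *
o=probe_bus.get_obs();print(o['tcp_pos'],o['contact_force'],o['moment'])"
```

```text
clock: 5.75
tcp_pos: [0.5641, 0.0956, 0.1311]
orientation: [-2.329, -2.106, 0.004]
contact_force: [-0.7, -0.1, -1.2]
grip_width: 0.0244
gripper_force: 39.8
clock: 6.25
tcp_pos: [0.565, 0.0954, 0.1045]
orientation: [-2.33, -2.107, 0.001]
contact_force: [0.1, 1.3, -1.1]
grip_width: 0.0244
gripper_force: 39.8
[0.56495581 0.09544413 0.10454244] [ 0.11461169  1.26570013 -1.12761523] [ 0.01037281  0.04469048 -0.05974831]
```

```bash
echo '[0,0,0.002,0,0,0,0,0,0.004,0,0,0,0,0,0.005,0,0,0,0,0,0.006,0,0,0,0,0,0.006,0,0,0]' | python3 drive.py; echo '[0,0,0.001,0,0,0,0,0,0.001,0,0,0]' | python3 drive.py
```

```text
clock: 6.75
tcp_pos: [0.5651, 0.0955, 0.0988]
orientation: [-2.33, -2.108, 0.0]
contact_force: [0.4, 0.3, -1.4]
grip_width: 0.0241
gripper_force: 39.8
clock: 6.95
tcp_pos: [0.5652, 0.0956, 0.0986]
orientation: [2.329, 2.107, -0.0]
contact_force: [-2.0, -0.9, 6.0]
grip_width: 0.0244
gripper_force: 40.5
```

Floor contact felt (6 N at TCP z 0.0986, as expected). I release with a small opening and back off upward.

```bash
echo '[0,0,0,0,0,0,0,0,0,0,0,0,0,0,0,0,0,0,0,0,0,0,0,0]' | python3 drive.py 0.036 20 && echo '[0,0,-0.01,0,0,0,0,0,-0.03,0,0,0,0,0,-0.07,0,0,0,0,0,-0.11,0,0,0,0,0,-0.15,0,0,0]' | python3 drive.py && echo '[0,0,-0.03,0,0,0,0,0,-0.03,0,0,0]' | python3 drive.py
cat > chk.py <<'E'
from h import *
c=camrig.camera_info("wrist"); p,d=camrig.grab_frame("wrist"); o2=probe_bus.get_obs(); print(o2["tcp_pos"])
P=cloud(c,d); Z=P[...,2]; cv2.imwrite("pics/w4.png",p)
m=(d>0)&(Z>.02)&(Z<.075)&(np.hypot((P[...,0]-.564),P[...,1]-.095)<.045)&(np.abs(P[...,0]-.564)<.025)
q=P[m]; print(len(q),q.max(0),cv2.minAreaRect(q[q[:,2]>.035][:,:2].astype(np.float32)))
h=cv2.cvtColor(p,cv2.COLOR_BGR2HSV); mo=cv2.inRange(h,(3,150,110),(22,255,255)); mm=(mo>0)&m; q=P[mm]; print(mm.sum(),q.mean(0),np.percentile(q[:,2],98))
q=P[m&(Z>.042)&(Z<.053)]; print("body top z",np.median(q[:,2]), "slope",np.linalg.lstsq(np.c_[q[:,:2]-[.564,.095],np.ones(len(q))],q[:,2],rcond=None)[0])
E
python3 chk.py
```

```text
clock: 7.35
tcp_pos: [0.5651, 0.0955, 0.0978]
orientation: [-2.33, -2.108, -0.0]
contact_force: [0.3, 0.2, 0.2]
grip_width: 0.0363
gripper_force: 0.0
clock: 7.85
tcp_pos: [0.5648, 0.0957, 0.2501]
orientation: [-2.329, -2.108, -0.0]
contact_force: [0.2, -0.5, -0.3]
grip_width: 0.0362
gripper_force: 0.0
clock: 8.05
tcp_pos: [0.567, 0.0968, 0.2833]
orientation: [2.326, 2.105, 0.011]
contact_force: [0.3, -0.8, 0.4]
grip_width: 0.036
gripper_force: 0.0
[0.56601583 0.096048   0.28072743]
3224 [0.5889956  0.13980536 0.06595878] ((0.5640943050384521, 0.09502636641263962), (0.07508818060159683, 0.024655556306242943), 84.2211685180664)
142 [0.56403349 0.09914049 0.06256162] 0.06521321296752854
body top z 0.04851907107529157 slope [ 0.00356269 -0.01110715  0.04862196]
```

View pics/w4.png

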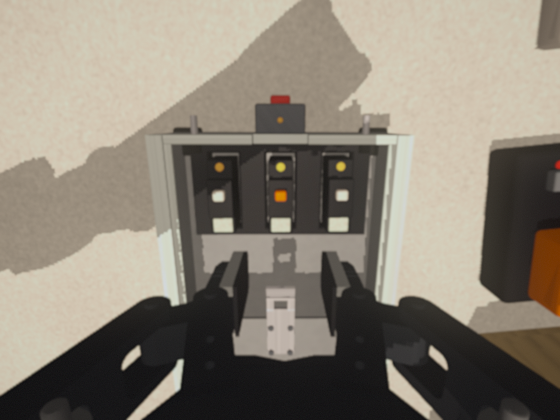

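The wrist picture shows the orange-toggle breaker at (281,197), seated between the two spares at (220,195) and (341,195), with the strike at (281,305). It measures (0.5641, 0.0950) with its body top at 48.5 mm, so it stands on the floor. By the bar measurement the door is at about 0.175. I go behind the bar with closed fingers, at a height where the tips clear the plate.

```bash
echo '[-0.045,-0.001,0,0,0,0,-0.09,-0.002,0,0,0,0,-0.135,-0.002,0,0,0,0,-0.18,-0.002,0,0,0,0,-0.225,-0.002,0,0,0,0]' | python3 drive.py 0 20 && echo '[-0.045,0,0,0,0,0,-0.085,0,0,0,0,0,-0.1,0,0,0,0,0,-0.1,0,0,0,0,0,-0.1,0,0,0,0,0]' | python3 drive.py
python3 - <<'E'
from h import *
o=probe_bus.get_obs(); p,d=camrig.grab_frame("scene"); cv2.imwrite("pics/s5.png",p[100:300,100:400])
c=camrig.camera_info("wrist"); p,d=camrig.grab_frame("wrist"); P=cloud(c,d); Z=P[...,2]
ey=np.array([.1019,.9948]);ex=np.array([.9948,-.1019]);B=np.array([.564,.0949])
q2=P[...,:2]-B; X=q2@ex; Y=q2@ey
m=(d>0)&(Z>.1)&(Z<.116)&(np.abs(X)<.06)&(Y>-.36)&(Y<-.2); print("bar X",np.percentile(X[m],[1,99]),"Y",np.percentile(Y[m],[1,50,99]),m.sum())
o=probe_bus.get_obs();t=o["tcp_pos"]; print("tcp",t,"XY",(t[:2]-B)@ex,(t[:2]-B)@ey,o["orientation"])
E
```

```text
clock: 8.6
tcp_pos: [0.5394, -0.1298, 0.2768]
orientation: [-2.328, -2.107, 0.002]
contact_force: [1.5, -0.2, 0.7]
grip_width: -0.0001
gripper_force: 0.0
clock: 9.1
tcp_pos: [0.5306, -0.2261, 0.2773]
orientation: [-2.327, -2.108, -0.001]
contact_force: [0.7, 0.4, -0.4]
grip_width: 0.0
gripper_force: 0.0
bar X [-0.05277456  0.05330492] Y [-0.28891813 -0.28235791 -0.2772364 ] 2243
tcp [ 0.53105469 -0.22509984  0.27776784] XY -0.00016601032041994916 -0.3216929637859541 [-2.32540387e+00 -2.11104069e+00 -1.05899379e-03]
```

The bar is at Y = −0.283 from the bay (door 0.175), exactly 39 mm ahead of the tool. I go down, then push.

```bash
echo '[0,0,0.04,0,0,0,0,0,0.08,0,0,0,0,0,0.105,0,0,0,0,0,0.119,0,0,0,0,0,0.119,0,0,0]' | python3 drive.py && echo '[0.008,0,0,0,0,0,0.016,0,0,0,0,0,0.022,0,0,0,0,0,0.028,0,0,0,0,0,0.034,0,0,0,0,0]' | python3 drive.py; python3 -c "
from h import *
o=probe_bus.get_obs();t=o['tcp_pos'];print(t,(t[:2]-[.564,.0949])@[.1019,.9948],o['contact_force'])"
```

```text
clock: 9.7
tcp_pos: [0.5302, -0.226, 0.1575]
orientation: [-2.325, -2.108, 0.001]
contact_force: [-0.1, 0.2, -0.7]
grip_width: -0.0
gripper_force: 0.0
clock: 10.2
tcp_pos: [0.5347, -0.1943, 0.1599]
orientation: [2.329, 2.105, 0.0]
contact_force: [-0.4, -3.5, 2.9]
grip_width: 0.0001
gripper_force: 1.6
[ 0.53468403 -0.19428165  0.15986273] -0.29066520351168057 [-0.37609797 -3.4751282   2.92602596]
```

Contact (3.5 N). I push on at about 0.15 m/s, staying well short of shut, then measure the door.

```bash
echo '[0.01,0,0,0,0,0,0.023,0,0,0,0,0,0.038,0,0,0,0,0,0.053,0,0,0,0,0,0.068,0,0,0,0,0]' | python3 drive.py && echo '[0.014,0,0,0,0,0,0.026,0,0,0,0,0,0.036,0,0,0,0,0,0.042,0,0,0,0,0,0.042,0,0,0,0,0]' | python3 drive.py
cat > door.py <<'E'
from h import *
c=camrig.camera_info("wrist"); p,d=camrig.grab_frame("wrist"); P=cloud(c,d); Z=P[...,2]; cv2.imwrite("pics/w6.png",p)
ey=np.array([.1019,.9948]);ex=np.array([.9948,-.1019]);B=np.array([.564,.0949])
q2=P[...,:2]-B; X=q2@ex; Y=q2@ey
m=(d>0)&(Z>.1)&(Z<.113)&(np.abs(X)<.055)&(np.abs(X)>.022)&(Y>-.26)&(Y<-.06)
y=np.percentile(Y[m],[2,50,98]);print("bar X",np.percentile(X[m],[1,99]),"Y",y,m.sum(),"door(mid)",-.108-y[1],-.108-(y[0]+y[2])/2)
# leading edge of the plate
e=(d>0)&(np.abs(Z-.074)<.004)&(np.abs(X)>.03)&(np.abs(X)<.07)&(Y<.053)
print("edge Y",np.percentile(Y[e],[95,99,99.8]),"door",.052-np.percentile(Y[e],99.5))
o=probe_bus.get_obs();t=o["tcp_pos"]; print("tcp",t,"XY",(t[:2]-B)@ex,(t[:2]-B)@ey,o["contact_force"])
E
python3 door.py
```

```text
clock: 10.7
tcp_pos: [0.5412, -0.1248, 0.1591]
orientation: [2.329, 2.108, 0.001]
contact_force: [2.4, -3.7, 2.4]
grip_width: 0.0001
gripper_force: 2.1
clock: 11.2
tcp_pos: [0.5446, -0.0826, 0.1586]
orientation: [-2.327, -2.109, -0.0]
contact_force: [-0.2, -0.5, 0.6]
grip_width: -0.0001
gripper_force: 0.0
bar X [-0.05303055  0.05324622] Y [-0.16523851 -0.15839207 -0.15463764] 4241 door(mid) 0.050392067124377396 0.051938073985599506
edge Y [-0.06210797 -0.05847093 -0.05776058] door 0.11000957517713769
tcp [ 0.54434615 -0.08318849  0.15846932] XY -0.00140443729106494 -0.17916515383615766 [-0.01539945 -0.2700122  -0.3510885 ]
```

The bar is at Y ≈ −0.159, so the door is about 0.051 open. I approach the latch zone slowly, then creep in.

```bash
echo '[0.007,0,0,0,0,0,0.014,0,0,0,0,0,0.02,0,0,0,0,0,0.025,0,0,0,0,0,0.03,0,0,0,0,0]' | python3 drive.py && echo '[0.003,0,0,0,0,0,0.006,0,0,0,0,0,0.008,0,0,0,0,0,0.01,0,0,0,0,0]' | python3 drive.py; python3 door.py
```

```text
clock: 11.75
tcp_pos: [0.5475, -0.0542, 0.1586]
orientation: [-2.329, -2.107, 0.002]
contact_force: [-1.6, -2.4, -1.8]
grip_width: -0.0
gripper_force: 1.6
clock: 12.15
tcp_pos: [0.5488, -0.0451, 0.1589]
orientation: [2.33, 2.107, -0.002]
contact_force: [-2.9, -4.8, -1.0]
grip_width: -0.0002
gripper_force: 3.0
bar X [-0.0530853   0.05329777] Y [-0.1280865  -0.12147262 -0.11780825] 4225 door(mid) 0.013472623085563795 0.01494737327225111
edge Y [-0.02466277 -0.02111539 -0.02052705] door 0.07279766467934143
tcp [ 0.54891049 -0.04484479  0.15889494] XY -0.0007710498138187351 -0.14055573840907165 [-2.60717193 -2.81170182 -1.24577575]
```

Door about 0.014. Force is 3–5 N with a lead of about 1.6 mm. I creep on in small steps.

```bash
cat > f.py <<'E'
from h import *
o=probe_bus.get_obs();t=o["tcp_pos"];B=np.array([.564,.0949]);ey=np.array([.1019,.9948])
print("Y %.4f door~ %.4f push %.1f"%((t[:2]-B)@ey,-.1264-(t[:2]-B)@ey,-np.array(o["contact_force"])[:2]@ey),np.round(o["contact_force"],1))
E
for i in 1; do echo '[0.002,0,0,0,0,0,0.004,0,0,0,0,0,0.006,0,0,0,0,0]' | python3 drive.py >/dev/null; python3 f.py; done; echo '[0.0015,0,0,0,0,0,0.003,0,0,0,0,0,0.003,0,0,0,0,0]' | python3 drive.py >/dev/null; python3 f.py; echo '[0.001,0,0,0,0,0,0.002,0,0,0,0,0,0.002,0,0,0,0,0]' | python3 drive.py>/dev/null; python3 f.py
```

```text
Y -0.1359 door~ 0.0095 push 7.5 [-3.5 -7.1  0.4]
Y -0.1321 door~ 0.0057 push 2.8 [-2.8 -2.5 -1.2]
Y -0.1305 door~ 0.0041 push 6.9 [-2.9 -6.7  0.6]
```

```bash
echo '[0.001,0,0,0,0,0,0.001,0,0,0,0,0]' | python3 drive.py >/dev/null; python3 f.py;  echo '[0.001,0,0,0,0,0,0.001,0,0,0,0,0]' | python3 drive.py>/dev/null; python3 f.py; echo '[0.001,0,0,0,0,0,0.001,0,0,0,0,0]' | python3 drive.py>/dev/null; python3 f.py
```

```text
Y -0.1303 door~ 0.0039 push 8.4 [-3.2 -8.1  1.2]
Y -0.1302 door~ 0.0038 push 11.4 [ -2.8 -11.2   2.1]
Y -0.1299 door~ 0.0035 push 12.6 [ -2.8 -12.4   1.8]
```

```bash
python3 door.py
```

```text
bar X [-0.05307734  0.05337184] Y [-0.11825402 -0.11109522 -0.10730312] 4234 door(mid) 0.0030952215218306295 0.004778565859468162
edge Y [-0.01420059 -0.01064455 -0.01010591] door 0.0623501255058689
tcp [ 0.55002817 -0.0342348   0.15886074] XY -0.000740345518031521 -0.12988702657545173 [ -4.1215439  -11.90525625   3.58192436]
```

The door has met the buffers (force ramping at about 2.9 N per mm with little motion), so true door ≈ 0.006 here. I keep going in 1 mm steps and watch for the ease.

```bash
echo '[0.001,0,0,0,0,0,0.001,0,0,0,0,0]' | python3 drive.py >/dev/null; python3 f.py;  echo '[0.001,0,0,0,0,0,0.001,0,0,0,0,0]' | python3 drive.py>/dev/null; python3 f.py; echo '[0.001,0,0,0,0,0,0.001,0,0,0,0,0]' | python3 drive.py>/dev/null; python3 f.py
```

```text
Y -0.1294 door~ 0.0030 push 13.8 [ -4.2 -13.4   2.2]
Y -0.1284 door~ 0.0020 push 13.5 [ -4.2 -13.2   3.1]
Y -0.1274 door~ 0.0010 push 13.7 [ -3.4 -13.4   3.5]
```

```bash
echo '[0.001,0,0,0,0,0,0.001,0,0,0,0,0]' | python3 drive.py >/dev/null; python3 f.py;  echo '[0.001,0,0,0,0,0,0.001,0,0,0,0,0]' | python3 drive.py>/dev/null; python3 f.py
```

```text
Y -0.1261 door~ -0.0003 push 12.2 [ -2.8 -11.9   1.4]
Y -0.1246 door~ -0.0018 push 10.5 [ -3.2 -10.2   2.1]
```

```bash
echo '[0.0005,0,0,0,0,0,0.0005,0,0,0,0,0]' | python3 drive.py >/dev/null; python3 f.py;  echo '[0.0005,0,0,0,0,0,0.0005,0,0,0,0,0]' | python3 drive.py>/dev/null; python3 f.py
```

```text
Y -0.1244 door~ -0.0020 push 11.4 [ -4.2 -11.1   1.7]
Y -0.1242 door~ -0.0022 push 12.7 [ -2.7 -12.5   2.5]
```

The push eased from 13.7 to 10.5 N and then stiffened, which suggests the bolt snapped. I back off and check whether the door holds.

```bash
echo '[-0.004,0,0,0,0,0,-0.01,0,0,0,0,0,-0.02,0,0,0,0,0,-0.03,0,0,0,0,0,-0.03,0,0,0,0,0]' | python3 drive.py; python3 door.py
```

```text
clock: 15.65
tcp_pos: [0.548, -0.0564, 0.1588]
orientation: [2.332, 2.105, -0.0]
contact_force: [1.2, 0.1, -0.1]
grip_width: 0.0002
gripper_force: 0.0
bar X [-0.0530329  0.0530848] Y [-0.11348428 -0.10699083 -0.10240309] 4674 door(mid) -0.0010091708495074264 -5.631404881988045e-05
edge Y [-0.03580796 -0.0321963  -0.0314497 ] door 0.08375221878752456
tcp [ 0.54809227 -0.05538041  0.15888988] XY -0.0005114402316701488 -0.15111995030131853 [ 0.52241919 -0.17834258  0.69399272]
```

View pics/w6.png

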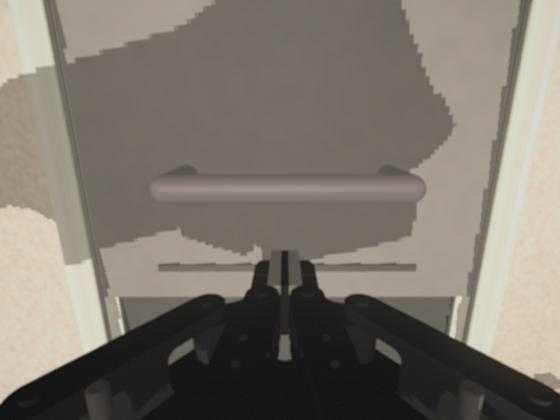

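The wrist picture shows the bar at (288,188), clear of the fingers (tips at (285,255)). The door measures ~0 and did not spring back, so it is latched. I raise the arm, check once more at rest and hand in.

```bash
echo '[0,0,-0.04,0,0,0,0,0,-0.08,0,0,0,0,0,-0.12,0,0,0,0,0,-0.12,0,0,0,0,0,-0.12,0,0,0]' | python3 drive.py; echo '[0,0,0,0,0,0,0,0,0,0,0,0,0,0,0,0,0,0,0,0,0,0,0,0,0,0,0,0,0,0]' | python3 drive.py >/dev/null; python3 door.py && python3 -c "
from bench import r, camrig, probe_bus
print(r.hand_in())"
```

```text
clock: 16.2
tcp_pos: [0.5484, -0.0541, 0.2798]
orientation: [2.328, 2.107, 0.002]
contact_force: [0.3, -0.0, -0.2]
grip_width: 0.0001
gripper_force: 0.0
bar X [-0.05344753  0.05358917] Y [-0.11340731 -0.10761613 -0.10265635] 1249 door(mid) -0.00038387344499671294 3.182870404051796e-05
edge Y [0.00287408 0.0081487  0.00932005] door 0.04311669612100877
tcp [ 0.54798652 -0.05445763  0.27863912] XY -0.0007106704002903708 -0.15021274691434075 [-0.61665971  0.08369219  0.01651218]
the job is handed in; nothing more can be done
None
```

The breaker stands toggle-up on the floor of the middle bay, the door is shut and held (measured within about 1 mm of its latched position, with no spring-back), and the job is handed in; no verdict was returned.

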